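# Lift the round bun with the tongs

### The arm

A 7-joint arm with a two-finger parallel gripper is mounted at the origin on a cart in front of the work surface, level with it; the furniture and walls round the work are solid. World frame = base frame: x ahead of the robot, y to its left, z up, the work surface at z = 0. Lengths are in m, angles in rad, forces in N, time in s.
With the tool pointing down it reaches from about 0.35 to 0.9 m from the base axis. Payload 8.1 kg.
Tool frame: the origin (TCP) lies at the very end of the fingers, on their centre line; the grasp point (between the pads) lies 19 mm behind it; z points along the fingers, x is the direction in which the jaws open and shut, and the axes are right-handed (so a half turn about z gives the same grasp; the last joint's range is limited). The gripper opens to 92 mm and grips with 3 to 60 N. Pads are 19 mm wide; open, the fingers measure 130 mm over their backs; the gripper's body (75 mm by 190 mm) begins 47 mm behind the grasp point.
Start: joints at [-1.364, 0.434, 0.025, 1.573, -0.012, 1.134, -0.075], TCP at [0.191, 0.595, 0.227] pointing down, gripper open.
Joint ranges: [-2.62, 2.62], [-0.44, 2.09], [-1.27, 1.32], [0.08, 2.57], [-1.32, 4.46], [0.12, 2], [-2.74, 2.74]. Speed limits (rad/s): [2.22, 2.22, 3.01, 3.01, 3.14, 3.14, 3.14].

### API

Orientations are given as a rotation vector (axis times angle).
In Python, from cell import status, viewer, arm gives the robot as it stands.
- The arm moves only by the tool jog_arm, never from a script. Its argument "commands" is text: rows parted by semicolons, each of 7 numbers parted by spaces: the closure, from -1 (fully open) to 1 (shut), then the shift along the world's x, y, z normalised to -1 to 1, where 1 is 0.3 m, then the turn, a rotation vector about the world's x, y, z normalised to -1 to 1, where 1 is 2 pi rad. In form: jaw dx dy dz wx wy wz; .... A call has exactly 5 rows; each row shifts and turns the commanded pose from where the row before left it; what a row does not reach is not made up. A row lasts 1/10 s, in which the tool goes at most 50 mm and 8.59 degrees, less where a joint would pass 70% of its speed; a pose out of reach is approached as far as the arm can. A call with a number of a shift or a turn outside -1 to 1 is refused whole. A call with a gripper value outside its range is refused whole. The fingers move at their own pace and stop on an object; "force" is the grip in N (left out, the last holds). Time passes only in rows, so rows that do not move let the fingers close, or fill a call up. It gives the time, the measured TCP pose, the force and the opening at its end, in the units of the state.
- status.observe(): the state, without advancing time (a new reading comes with each control period).
- viewer.get_image(name): name is "scene" or "top" or "wrist"; returns a dict with "pixels" (480x640x3 uint8, red, green, blue), "z_map" (480x640 float32, m along the optical axis (not along the pixel's ray), 0 where there is no reading), "camera_matrix" (3x3 intrinsics, pixels), "R" (3x3) and "t" (3): a world point X has camera coordinates R X + t. Camera axes: x right, y down, z forward; pixel columns grow to the right and rows downward; lengths in m; the calibration is good to about 2 mm. A picture is of the moment at which its call begins.
- arm.sign_off(): hands the job in, once; it reports no verdict.
The state is a dict: "clock": time; "joints": joint angles; "dq": joint speeds; "joint_efforts": joint torques, N m; "position": TCP position; "ee_rot": TCP orientation; "force": force on the tool from outside, world axes, zero at the start; "ft_torque": the same for the moment, N m; "width": opening from 0.0 (shut) to 1.0 (fully open).
Only numpy, scipy, OpenCV 4.12 (cv2) and the standard library are available. Lean on these libraries where they do the work, as an engineer would, in place of code of your own. Each camera call takes 0.05 s, during which the arm holds its last target. There are 200 camera calls.

### The job

Serve the round bun without touching it by hand: pick up the kitchen tongs from the worktop, close them gently on the round bun that lies on the bread board, and lift it about 12 cm clear of the board. Do not squash the crust (keep the jaws' squeeze well under 25 N), leave the long finger roll, the salt shaker and the jam jar where they are, and finish while still holding the bun up, still, in the jaws of the tongs.

Things in the scene. Friction and masses are not known exactly. Their poses are not given: they have to be found in the camera images.
- tongs: Steel spring tongs with black grip sleeves, 0.08 kg, lying on the worktop on the edges of their arms, so that they open and close level. Origin: underside of the round head that joins the arms, on the hinge axis; x from head to jaws, z up. Head 24 mm across, with a wire loop to 32 mm behind it; jaws end 208 mm ahead of the origin; highest part (sleeves) 28 mm.
- tongs_left: The tongs' arm on their +y side, jaw included; origin on the hinge axis. The arms are mirror images and always close equally about the tongs' x axis. A spring holds them fully open when left alone: 66 mm over the sleeves at the grip point, 92 mm clear between the jaws (100 mm overall). The spring pushes each sleeve out with 8 to 10 N.
- tongs_right: The tongs' arm on their -y side, jaw included; origin on the hinge axis. Each 1 mm by which the sleeves are pressed together closes the jaws by 2.1 mm: jaws meet the 50 mm bun at about 46 mm over the sleeves. Pressed to 58 or 60 mm the tongs can be carried, jaws still wide. A grip of F newtons on the sleeves gives about 0.47 x (F - 9.5) N at each jaw.
- tongs_grip (a point): Midway between the two black sleeves, where the tongs are gripped across (along their y): 90 mm ahead of the head's axis, 14 mm above the underside. Sleeves are 42 mm long, 28 mm tall, upright outside. The tongs balance here. Axes as the tongs'.
- tongs_jaws (a point): Midway between the two jaws, 100 mm ahead of the grip point and 12 mm above the underside. The jaws are upright, slightly cupped plates 24 mm tall (from the underside up) and 35 mm long, 4 mm thick. Axes as the tongs'.
- bun: Round bread bun with a cross cut in its domed top, rigid, 50 mm in diameter, 41 mm tall, 45 g, on the bread board; its side is upright between 11 and 23 mm above its underside. Origin: centre of its underside, z up.
- bun_center (a point): Centre of the bun, 18 mm above its underside.
- finger_roll: Long bread roll with three slanting cuts, 92 mm long, 40 mm wide and tall, lying on the same board 130 to 140 mm from the bun (the two may have changed places). Origin: centre of its underside, x along its length. It stays where it is.
- board: Wooden bread board, 160 x 260 mm, 14 mm thick, fixed to the worktop; origin at the centre of its underside, y along its long side, z up.
- salt_shaker: Salt shaker, 44 mm across, 90 mm tall, loose, at the back; a bystander. Origin: centre of its underside.
- jar_jam: Jam jar, 68 mm across, 84 mm tall, loose, at the back right; a bystander. Origin: centre of its underside.
Not all that is in view belongs to the job. Leave any blue, green or red look-alike of the bun alone.

How it is judged:
On the way, in this order (a step that is already met when the one before it is completed fails the run):
1. the tongs are gripped and lifted off the worktop (height (world z) of tongs above 0.01 m and contact force between the fingers and tongs above 1 N), for 0.2 s.
2. both jaws are closed on the bun (contact force between each of tongs_left, tongs_right and bun above 0.5 N), for 0.2 s.
At the end, for the whole second after the job is handed in: Bun underside over 86 mm above the board top, at rest (under 30 mm/s), each jaw pressing it over 0.5 N, its centre within 30 mm of the point midway between the jaws; fingers hold the tongs; finger roll, salt shaker and jam jar within 30 mm of their starts (all of step 2 and z of bun in the frame of board above 0.1 m and distance between bun_center and tongs_jaws below 0.03 m and contact force between the fingers and tongs above 1 N and linear speed of bun below 0.03 m/s and distance of each of finger_roll, salt_shaker, jar_jam from where it was at the start of the episode below 0.03 m); the arm keeps its last pose, push and grip.
It fails at once if a jaw squeezes the bun with more than 25 N (contact force between any of tongs_left, tongs_right and bun above 25 N).
It fails at once if the robot itself touches the bun (contact force between any of the fingers, the arm and bun above 0.5 N).
It fails at once if the finger roll, salt shaker or jam jar is moved by more than 30 mm (distance of any of finger_roll, salt_shaker, jar_jam from where it was at the start of the episode above 0.03 m).
It also fails if it takes over 43 s, if anything falls off the work surface, if the arm or the gripper's body presses on something with over 40 N, if the wrist force passes 120 N, or if a joint passes its speed limit or range.

## Working session

There is one attempt and no reset: what is moved stays moved. The work goes in short steps, Python scripts to look and compute and a tool call to move; the robot and the scene stay as the last step left them, time stands still between calls to the robot, and variables do not carry over. Pictures are saved under pics/ and viewed, about 8 in all and at most 12, crops included, and the job is handed in when it is done.

Besides the shell and the picture viewer there is one more tool, called after "Call:" as name(argument=value, ...) on one line, values as JSON. jog_arm: Moves the arm, as the interface text tells. Scaled input: -1 to 1 covers 0.3 m each way for a shift and 2 pi rad each way for a turn. Its arguments: {"type":"object","properties":{"commands":{"type":"string"},"force":{"type":"number"}},"required":["commands"]}

```bash
mkdir -p pics; ls
cat > h.py <<'E'
import numpy as np, cv2
from cell import status, viewer, arm
def grab(n):
    d=viewer.get_image(n); return d
def save(d,f): cv2.imwrite('pics/'+f,d['pixels'][:,:,::-1])
def cloud(d):
    K=np.array(d['camera_matrix']);z=d['z_map'];v,u=np.mgrid[:480,:640]
    c=np.stack([(u-K[0,2])/K[0,0]*z,(v-K[1,2])/K[1,1]*z,z],-1)
    P=(c-np.array(d['t']))@np.array(d['R']); P[z==0]=np.nan; return P
E
python3 - <<'E'
from h import *
s=status.observe();print({k:np.round(v,3) for k,v in s.items()})
for n in('top','scene'):
    d=grab(n);save(d,n+'0.png');np.save(n+'0.npy',cloud(d));print(n,-np.array(d['R']).T@d['t'])
E
```

```text
pics
{'clock': np.float64(0.0), 'joints': array([-1.364,  0.435,  0.025,  1.574, -0.012,  1.134, -0.075]), 'dq': array([ 0.001,  0.001, -0.002, -0.001, -0.   ,  0.001,  0.   ]), 'joint_efforts': array([-0.0000e+00, -6.6786e+01,  9.8500e-01, -3.1447e+01, -6.0000e-02,
        4.3000e-02,  0.0000e+00]), 'position': array([0.19 , 0.595, 0.226]), 'ee_rot': array([ 2.537e+00,  1.851e+00, -2.000e-03]), 'force': array([0.355, 0.153, 0.062]), 'ft_torque': array([ 0.   , -0.033, -0.007]), 'width': np.float64(1.0)}
top [0.3887095  0.14231557 1.36226516]
scene [ 0.05033147 -0.64684397  0.79828052]
```

View pics/top0.png

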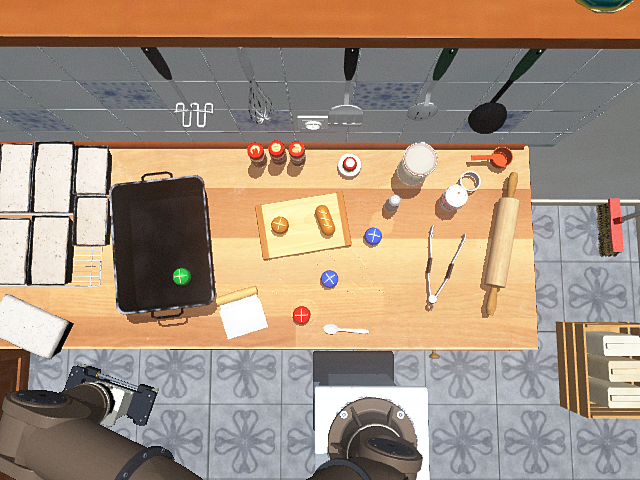

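View pics/scene0.png

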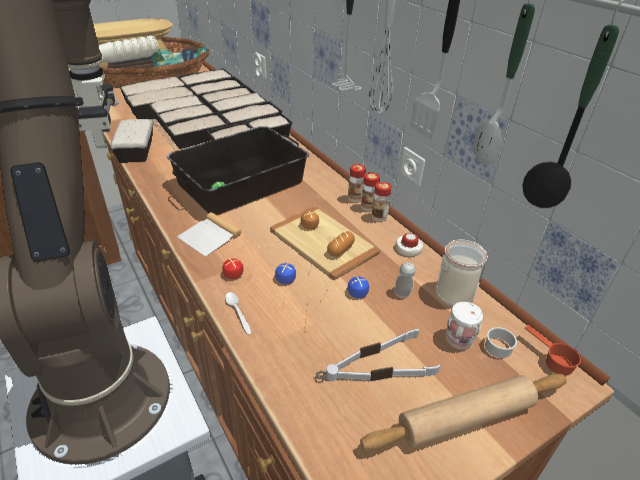

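The top view shows the bun at about (280,225), the roll at (325,220) and the tongs with their head at (432,299), jaw tips at (432,228) and (464,236). The salt shaker is at (394,204) and the jar at (455,198). Next I measure them.

Run:
```python
from h import *
P=np.load('top0.npy'); im=cv2.imread('pics/top0.png'); hsv=cv2.cvtColor(im,cv2.COLOR_BGR2HSV)
def reg(n,u0,u1,v0,v1,zlo,zhi,extra=None):
    m=np.zeros((480,640),bool); m[v0:v1,u0:u1]=1; m&=(P[...,2]>zlo)&(P[...,2]<zhi)
    if extra is not None:m&=extra
    q=P[m]; print(n,len(q),'med',np.round(np.median(q,0),4),'lo',np.round(np.percentile(q,2,0),4),'hi',np.round(np.percentile(q,98,0),4)); return q,m
reg('bun',265,297,210,240,.024,.1); reg('roll',308,342,200,240,.024,.1)
reg('salt',380,405,190,220,.01,.2); reg('jar',438,470,180,215,.01,.2)
reg('board',255,355,192,262,.008,.02); reg('worktop',370,420,240,340,-.02,.02)
q,m=reg('tongs',420,475,220,310,.008,.05)
# sleeves: dark
b,mb=reg('sleeve',420,475,240,300,.008,.05,hsv[...,2]<70)
n,l,st,c=cv2.connectedComponentsWithStats(mb.astype(np.uint8))
for i in range(1,n):
    if st[i,4]>5: print('sl',st[i],np.round(P[l==i].mean(0),4))
h,mh=reg('head',425,440,292,306,.006,.05)
j,_=reg('jL',426,438,224,245,.008,.05); j,_=reg('jR',455,470,230,250,.008,.05)
cv2.imwrite('pics/tz.png',cv2.resize(im[215:315,410:480],None,fx=6,fy=6,interpolation=cv2.INTER_NEAREST)[:600])
```

```text
bun 245 med [0.6027 0.259  0.0486] lo [0.5821 0.2387 0.0319] hi [0.6263 0.2816 0.0572]
roll 400 med [0.6173 0.1312 0.0495] lo [0.5788 0.1081 0.0357] hi [0.6582 0.1568 0.0574]
salt 228 med [ 0.6613 -0.0566  0.0767] lo [ 0.6473 -0.0773  0.0169] hi [ 0.6817 -0.041   0.0928]
jar 577 med [ 0.6771 -0.2269  0.082 ] lo [ 0.6505 -0.2683  0.0155] hi [ 0.7291 -0.2012  0.0892]
board 4076 med [0.6033 0.2005 0.0134] lo [0.5234 0.0698 0.0088] hi [0.6935 0.3222 0.0188]
worktop 4937 med [ 4.213e-01 -7.130e-02 -2.000e-04] lo [ 0.285  -0.1403 -0.0061] hi [ 0.5612 -0.0015  0.0055]
tongs 462 med [ 0.4807 -0.1753  0.0205] lo [ 0.3729 -0.2701  0.0085] hi [ 0.5963 -0.1617  0.0301]
sleeve 3 med [ 0.4731 -0.2212  0.0109] lo [ 0.4621 -0.2288  0.0095] hi [ 0.495  -0.2185  0.0156]
head 95 med [ 0.3984 -0.1722  0.0217] lo [ 0.381  -0.1909  0.0075] hi [ 0.4154 -0.1617  0.0291]
jL 52 med [ 0.5787 -0.1747  0.02  ] lo [ 0.5534 -0.1817  0.0088] hi [ 0.6056 -0.1708  0.0266]
jR 45 med [ 0.5615 -0.2663  0.0209] lo [ 0.5391 -0.2729  0.0088] hi [ 0.5822 -0.2551  0.025 ]
```

View pics/tz.png

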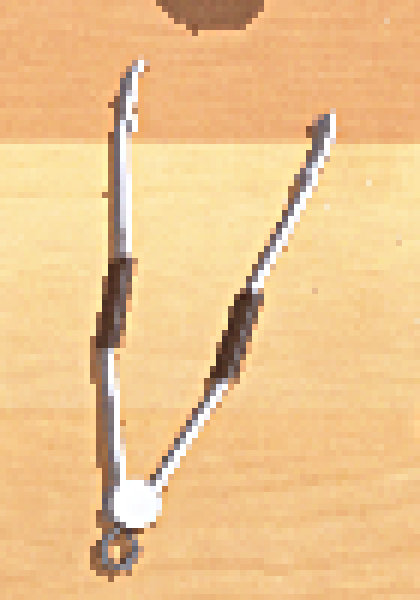

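```bash
cat >> h.py <<'E'
def ray(d,u,v,z):
    K=np.array(d['camera_matrix']);R=np.array(d['R']);t=np.array(d['t'])
    c=-R.T@t; r=R.T@np.linalg.solve(K,[u,v,1.]); return c+r*(z-c[2])/r[2]
def toolyaw():
    from scipy.spatial.transform import Rotation as Ro
    s=status.observe();M=Ro.from_rotvec(s['ee_rot']).as_matrix()
    return s['position'],np.degrees(np.arctan2(M[1,0],M[0,0])),M[:,2]
E
python3 - <<'E'
from h import *
d=grab('top')
h=ray(d,432.3,298.8,.024);a=ray(d,429,265.5,.028);b=ray(d,449.8,270.8,.028);j1=ray(d,433.3,226,.024);j2=ray(d,464.8,233.8,.024)
print(h,a,b,'w',np.linalg.norm(a-b),'tips',j1,j2,np.linalg.norm(j1-j2))
for m in((a+b)/2,(j1+j2)/2):
    e=(m-h)[:2];print(m,np.linalg.norm(e),np.degrees(np.arctan2(e[1],e[0])))
e=(a-b);print('y axis',np.degrees(np.arctan2(e[1],e[0])))
e=(j1-j2);print('y axis',np.degrees(np.arctan2(e[1],e[0])))
print(toolyaw())
E
```

```text
[ 0.39611371 -0.17385828  0.024     ] [ 0.49043076 -0.16571573  0.028     ] [ 0.47548251 -0.22463036  0.028     ] w 0.06078143246369051 tips [ 0.60501139 -0.18164844  0.024     ] [ 0.58256783 -0.27193334  0.024     ] 0.09303266286687789
[ 0.48295664 -0.19517305  0.028     ] 0.08942042371194146 -13.790103286126952
[ 0.59378961 -0.22679089  0.024     ] 0.2046402221956148 -14.990674006215874
y axis 75.76294132834536
y axis 76.04003826493039
(array([0.19045727, 0.59487396, 0.22612993]), np.float64(72.24673969713307), array([-2.64767175e-04, -1.18730394e-03, -9.99999260e-01]))
```

Call:
jog_arm(commands="-1 0.1 -0.05 0 0 0 0; -1 0.1 -0.1 0 0 0 0; -1 0.08 -0.12 0 0 0 0; -1 0.08 -0.13 0 0 0 0; -1 0.06 -0.14 0 0 0 0.0095", force=12)

```text
clock: 0.65
position: [0.3179, 0.4316, 0.2264]
ee_rot: [2.481, 1.926, 0.0]
force: [0.9, -0.1, -0.1]
width: 1.003
```

Call:
jog_arm(commands="-1 0.06 -0.14 0 0 0 0; -1 0.06 -0.14 0 0 0 0; -1 0.06 -0.14 0 0 0 0; -1 0.06 -0.14 0 0 0 0; -1 0.06 -0.14 0 0 0 0")

```text
clock: 1.15
position: [0.4069, 0.2214, 0.2268]
ee_rot: [-2.481, -1.927, -0.0]
force: [1.2, -0.2, 0.2]
width: 0.999
```

Call:
jog_arm(commands="-1 0.05 -0.14 0 0 0 0; -1 0.05 -0.14 0 0 0 0; -1 0.05 -0.14 0 0 0 0; -1 0.04 -0.14 0 0 0 0; -1 0 -0.14 0 0 0 0")

```text
clock: 1.65
position: [0.4646, 0.0113, 0.2268]
ee_rot: [2.481, 1.926, 0.001]
force: [0.4, -0.6, -0.3]
width: 1.003
```

Call:
jog_arm(commands="-1 0.02 -0.15 0 0 0 0; -1 0.02 -0.15 0 0 0 0; -1 0.02 -0.15 0 0 0 0; -1 0 -0.15 -0.05 0 0 0; -1 0 -0.08 -0.05 0 0 0")

```text
clock: 2.15
position: [0.4812, -0.1951, 0.1968]
ee_rot: [2.483, 1.921, -0.0]
force: [1.0, 0.1, -0.6]
width: 0.996
```

Call:
jog_arm(commands="-1 0 0 -0.05 0 0 0; -1 0 0 0 0 0 0; -1 0 0 0 0 0 0; -1 0 0 0 0 0 0; -1 0 0 0 0 0 0")

```text
clock: 2.65
position: [0.4822, -0.1902, 0.1825]
ee_rot: [2.479, 1.928, 0.002]
force: [-0.3, -0.6, 0.7]
width: 0.996
```

Run:
```python
from h import *
d=grab('wrist');save(d,'w1.png');np.savez('w1.npz',**d);print(toolyaw(),-np.array(d['R']).T@d['t'])
K=np.array(d['camera_matrix'])
for p in [(.483,-.195,.028),(.396,-.174,.024)]:
    c=K@(np.array(d['R'])@p+d['t']);print(c[:2]/c[2])
```

```text
(array([ 0.48206871, -0.19024729,  0.18242575]), np.float64(75.73133822235431), array([ 1.22307681e-03,  3.59202643e-05, -9.99999251e-01])) [ 0.41354942 -0.17412487  0.3401038 ]
[313.85588661 227.09255602]
[312.31543065 120.63350333]
```

View pics/w1.png

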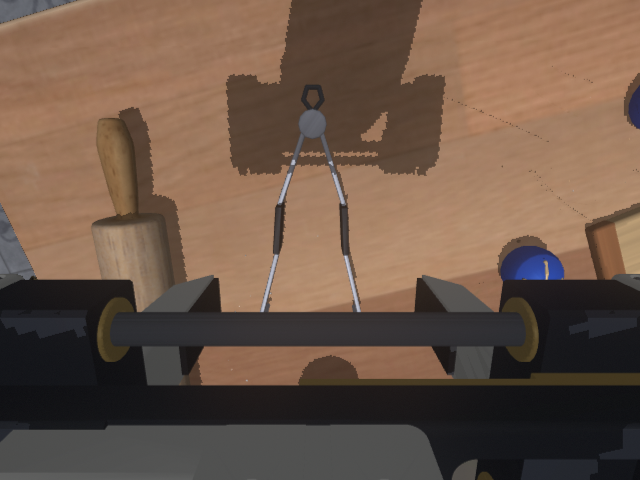

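The wrist view shows the head at (312,124) and the sleeves at (279,229) and (344,229). That is within 3 mm of my prediction and lined up with the gripper. Descending.

Call:
jog_arm(commands="-1 0.005 -0.016 -0.1 0 0 0; -1 0 0 -0.12 0 0 0; -1 0 0 -0.12 0 0 0; -1 0 0 -0.12 0 0 0; -1 0 0 -0.07 0 0 0")

```text
clock: 3.2
position: [0.4824, -0.1948, 0.0208]
ee_rot: [-2.479, -1.927, 0.002]
force: [-0.3, 1.5, 0.8]
width: 1.0
```

Call:
jog_arm(commands="-1 0 0 -0.05 0 0 0; -1 0 0 0 0 0 0; -1 0 0 0 0 0 0; -1 0 0 0 0 0 0; -1 0 0 0 0 0 0")

```text
clock: 3.7
position: [0.4839, -0.1956, 0.0088]
ee_rot: [2.48, 1.926, 0.002]
force: [0.5, -0.2, 0.3]
width: 1.002
```

Call:
jog_arm(commands="-1 0 0 -0.014 0 0 0; -0.2 0 0 0 0 0 0; -0.27 0 0 0 0 0 0; -0.27 0 0 0 0 0 0; -0.27 0 0 0 0 0 0", force=22)

```text
clock: 4.2
position: [0.4832, -0.1956, 0.0036]
ee_rot: [2.481, 1.927, 0.0]
force: [0.4, 0.0, 0.4]
width: 0.697
```

Call:
jog_arm(commands="-0.27 0 0 0 0 0 0; -0.27 0 0 0 0 0 0; -0.27 0 0 0 0 0 0; -0.27 0 0 0 0 0 0; -0.27 0 0 0 0 0 0")

```text
clock: 4.7
position: [0.4832, -0.1956, 0.0036]
ee_rot: [2.481, 1.927, 0.0]
force: [1.7, -0.9, 0.6]
width: 0.636
```

Call:
jog_arm(commands="-0.27 0 0 0.02 0 0 0; -0.27 0 0 0.05 0 0 0; -0.27 0 0 0.08 0 0 0; -0.27 -0.03 0 0.1 0 0 0; -0.27 -0.05 0 0.1 0 0 0")

```text
clock: 5.2
position: [0.459, -0.1954, 0.1096]
ee_rot: [-2.481, -1.927, 0.0]
force: [0.2, 0.4, -0.6]
width: 0.634
```

Call:
jog_arm(commands="-0.27 -0.05 0 0.06 0 0 0; -0.27 -0.05 0 0.04 0 0 0; -0.27 0 0 0 0 0 0; -0.27 0 0 0 0 0 0; -0.27 0 0 0 0 0 0")

```text
clock: 5.7
position: [0.4294, -0.1953, 0.1381]
ee_rot: [-2.48, -1.927, 0.0]
force: [-0.1, 0.3, -0.1]
width: 0.634
```

Run:
```python
from h import *
d=grab('wrist');save(d,'w2.png')
s=grab('scene')
cv2.imwrite('pics/w2.png',np.hstack([cv2.resize(d['pixels'],(400,300)),cv2.resize(s['pixels'][160:460,220:620],(400,300))])[:,:,::-1])
print(toolyaw(),status.observe()['force'],status.observe()['width'])
```

```text
(array([ 0.42930482, -0.19538019,  0.13791791]), np.float64(75.69029731010711), array([-1.02290879e-03,  3.61759653e-05, -9.99999476e-01])) [ 0.5784743   0.09100307 -0.09052974] 0.6386950232438389
```

View pics/w2.png

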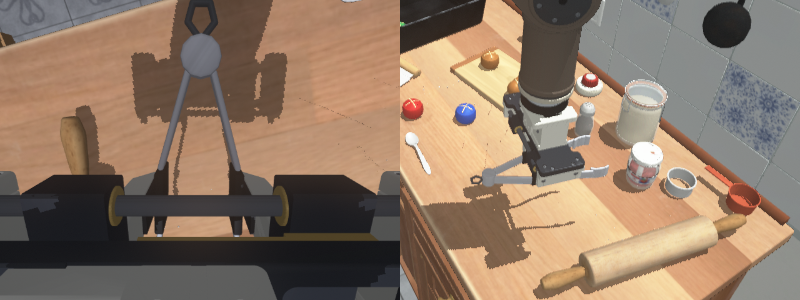

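The tongs are held straight and level (left: head at (200,55) and both sleeves between the pads; right: tongs clear of the worktop). Carrying them over to the bun.

Call:
jog_arm(commands="-0.27 0 0.06 0 0 0 0; -0.27 0 0.1 0 0 0 0; -0.27 0 0.13 0 0 0 0; -0.27 0 0.13 0 0 0 0; -0.27 0 0.13 0 0 0 0")

```text
clock: 6.3
position: [0.429, -0.0291, 0.1381]
ee_rot: [-2.481, -1.926, 0.001]
force: [1.2, 0.5, -0.8]
width: 0.637
```

Call:
jog_arm(commands="-0.27 0.03 0.13 0 0 0 0; -0.27 0.03 0.13 0 0 0 0; -0.27 0.03 0.13 0 0 0 0; -0.27 0.03 0.13 0 0 0 0; -0.27 0.03 0.13 0 0 0 0")

```text
clock: 6.8
position: [0.4742, 0.1663, 0.1379]
ee_rot: [-2.481, -1.927, 0.001]
force: [0.2, -1.0, -0.6]
width: 0.634
```

Call:
jog_arm(commands="-0.27 0.04 0.13 0 0 0 0; -0.27 0.04 0.13 0 0 0 0; -0.27 0.03 0.1 0 0 0 0; -0.27 0 0.08 0 0 0 0; -0.27 0 0.06 0 0 0 0")

```text
clock: 7.3
position: [0.5067, 0.3165, 0.1374]
ee_rot: [-2.48, -1.929, 0.002]
force: [-0.2, -0.1, -1.3]
width: 0.639
```

Call:
jog_arm(commands="-0.27 0 0 0 0 0 0; -0.27 0 0 0 0 0 0; -0.27 0 0 0 0 0 0; -0.27 0 0 0 0 0 0; -0.27 0 0 0 0 0 0")

```text
clock: 7.8
position: [0.5073, 0.3135, 0.1387]
ee_rot: [2.482, 1.925, 0.0]
force: [0.3, 0.0, -0.4]
width: 0.639
```

Run:
```python
from h import *
d=grab('top');s=grab('scene');w=grab('wrist');np.savez('t3.npz',**d);np.savez('s3.npz',**s)
print(toolyaw(),status.observe()['width'])
cv2.imwrite('pics/c3.png',np.hstack([cv2.resize(d['pixels'][170:290,230:390],(400,300),interpolation=0),cv2.resize(s['pixels'][170:320,220:420],(400,300),interpolation=0)])[:,:,::-1])
P=cloud(w);m=np.zeros((480,640),bool);m[:150,250:400]=1;m&=P[...,2]>.1;q=P[m];print('head',np.median(q,0),q.min(0),q.max(0))
for n,im in(('top',d),('scene',s)):
  K=np.array(im['camera_matrix'])
  c=K@(np.array(im['R'])@np.array([.604,.260,.032])+im['t']);print(n,c[:2]/c[2])
```

```text
(array([0.50715984, 0.31409008, 0.13868295]), np.float64(75.63446144476659), array([ 1.11836331e-04,  1.37896714e-04, -9.99999984e-01])) 0.6374227827944604
head [0.419871   0.33716769 0.1579061 ] [0.38956613 0.31758669 0.13771639] [0.44467164 0.35064952 0.161861  ]
top [279.96235664 225.41470568]
scene [308.64013866 220.11831203]
```

View pics/c3.png

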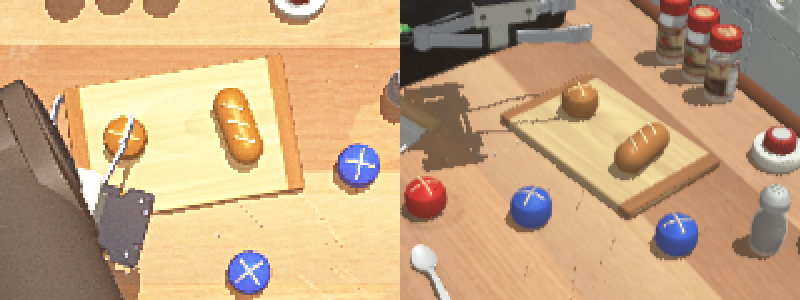

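The bun sits at top pixel (280,225) and scene pixel (310,218). That agrees with (0.604, 0.260) to within 3 mm. Correcting in y and descending over it.

Call:
jog_arm(commands="-0.27 0 -0.06 0 0 0 0; -0.27 0 -0.037 0 0 0 0; -0.27 0 0 -0.05 0 0 0; -0.27 0 0 -0.06 0 0 0; -0.27 0 0 -0.04 0 0 0")

```text
clock: 8.45
position: [0.5069, 0.2838, 0.0927]
ee_rot: [2.482, 1.925, -0.001]
force: [0.2, 0.1, -0.9]
width: 0.636
```

Call:
jog_arm(commands="-0.27 0 0 0 0 0 0; -0.27 0 0 0 0 0 0; -0.27 0 0 0 0 0 0; -0.27 0 0 0 0 0 0; -0.27 0 0 0 0 0 0")

```text
clock: 8.95
position: [0.5073, 0.2856, 0.0941]
ee_rot: [2.481, 1.927, 0.001]
force: [0.4, -0.1, -0.4]
width: 0.635
```

Run:
```python
from h import *
d=grab('top');s=grab('scene')
print(toolyaw(),status.observe()['width'])
cv2.imwrite('pics/c4.png',np.hstack([cv2.resize(d['pixels'][190:260,245:325],(400,350),interpolation=0),cv2.resize(s['pixels'][165:265,250:364],(400,350),interpolation=0)])[:,:,::-1])
```

```text
(array([0.50717305, 0.28550297, 0.09384884]), np.float64(75.67333038478857), array([ 4.05363766e-04,  3.65830136e-04, -9.99999851e-01])) 0.6379767687800096
```

View pics/c4.png

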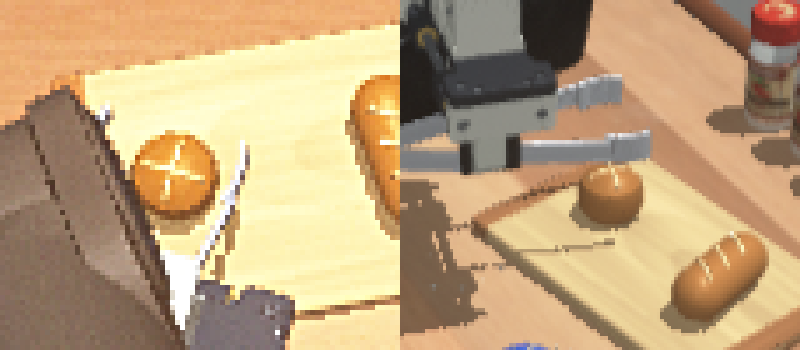

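The jaws straddle the bun: right tip at crop (245,143), left tip at (107,112), bun centre at (175,172). I cast the tip midpoint at its true height as a check.

Run:
```python
from h import *
d=grab('top')
a=ray(d,245+245/5,190+143/5,.114);b=ray(d,245+107/5,190+112/5,.114);m=(a+b)/2
print(a,b,np.linalg.norm(a-b),m,'jaw mid',m[:2]-.018*np.array([.969,-.247]),'bun',ray(d,245+175/5,190+172/5,.04))
```

```text
[0.6094234  0.21518356 0.114     ] [0.62612659 0.28976484 0.114     ] 0.07642881489005708 [0.617775  0.2524742 0.114    ] jaw mid [0.600333  0.2569202] bun [0.6056306  0.25922236 0.04      ]
```

Call:
jog_arm(commands="-0.27 0.013 0.004 -0.04 0 0 0; -0.27 0 0 -0.06 0 0 0; -0.27 0 0 -0.06 0 0 0; -0.27 0 0 -0.05 0 0 0; -0.27 0 0 -0.025 0 0 0")

```text
clock: 9.6
position: [0.5103, 0.286, 0.0211]
ee_rot: [-2.481, -1.927, 0.003]
force: [-0.7, -0.8, -0.7]
width: 0.64
```

Call:
jog_arm(commands="-0.27 0 0 0 0 0 0; -0.27 0 0 0 0 0 0; -0.27 0 0 0 0 0 0; -0.27 0 0 0 0 0 0; -0.27 0 0 0 0 0 0")

```text
clock: 10.1
position: [0.5112, 0.2868, 0.0236]
ee_rot: [-2.481, -1.927, -0.002]
force: [0.4, 0.2, -0.8]
width: 0.637
```

Call:
jog_arm(commands="-0.2 0 0 0 0 0 0; -0.15 0 0 0 0 0 0; -0.1 0 0 0 0 0 0; -0.08 0 0 0 0 0 0; -0.05 0 0 0 0 0 0", force=20)

```text
clock: 10.6
position: [0.511, 0.2866, 0.023]
ee_rot: [-2.481, -1.927, 0.0]
force: [0.6, -0.8, -0.1]
width: 0.532
```

Call:
jog_arm(commands="-0.03 0 0 0 0 0 0; -0.01 0 0 0 0 0 0; 0.01 0 0 0 0 0 0; 0.03 0 0 0 0 0 0; 0.05 0 0 0 0 0 0")

```text
clock: 11.1
position: [0.511, 0.2866, 0.023]
ee_rot: [-2.481, -1.927, -0.0]
force: [0.4, -0.0, -1.2]
width: 0.503
```

Call:
jog_arm(commands="0.1 0 0 0 0 0 0; 0.15 0 0 0 0 0 0; 0.2 0 0 0 0 0 0; 0.2 0 0 0 0 0 0; 0.2 0 0 0 0 0 0")

```text
clock: 11.6
position: [0.511, 0.2865, 0.0231]
ee_rot: [-2.481, -1.927, -0.0]
force: [-0.4, 0.5, -1.2]
width: 0.505
```

Call:
jog_arm(commands="0.2 0 0 0 0 0 0; 0.2 0 0 0 0 0 0; 0.2 0 0 0 0 0 0; 0.2 0 0 0 0 0 0; 0.2 0 0 0 0 0 0")

```text
clock: 12.1
position: [0.511, 0.2866, 0.0231]
ee_rot: [-2.481, -1.927, -0.0]
force: [0.3, 0.6, -1.3]
width: 0.505
```

The fingers stopped at 46.4 mm, as expected for the bun. Lifting gently.

Call:
jog_arm(commands="0.2 0 0 0.01 0 0 0; 0.2 0 0 0.02 0 0 0; 0.2 0 0 0.03 0 0 0; 0.2 0 0 0.04 0 0 0; 0.2 0 0 0.05 0 0 0")

```text
clock: 12.6
position: [0.5109, 0.2864, 0.0691]
ee_rot: [-2.481, -1.927, 0.0]
force: [-1.1, -0.2, -0.4]
width: 0.506
```

Call:
jog_arm(commands="0.2 0 0 0.05 0 0 0; 0.2 0 0 0.05 0 0 0; 0.2 0 0 0.05 0 0 0; 0.2 0 0 0.04 0 0 0; 0.2 0 0 0.03 0 0 0")

```text
clock: 13.1
position: [0.5113, 0.2867, 0.1357]
ee_rot: [-2.481, -1.927, -0.002]
force: [-0.1, 0.1, -1.2]
width: 0.504
```

Call:
jog_arm(commands="0.2 0 0 0.02 0 0 0; 0.2 0 0 0.01 0 0 0; 0.2 0 0 0.01 0 0 0; 0.2 0 0 0 0 0 0; 0.2 0 0 0 0 0 0")

```text
clock: 13.6
position: [0.5108, 0.2864, 0.1456]
ee_rot: [-2.481, -1.927, 0.001]
force: [0.0, 0.5, -2.4]
width: 0.503
```

Call:
jog_arm(commands="0.2 0 0 0 0 0 0; 0.2 0 0 0 0 0 0; 0.2 0 0 0 0 0 0; 0.2 0 0 0 0 0 0; 0.2 0 0 0 0 0 0")

```text
clock: 14.1
position: [0.511, 0.2865, 0.146]
ee_rot: [2.481, 1.927, 0.0]
force: [-0.5, -0.9, -1.6]
width: 0.506
```

Run:
```python
from h import *
d=grab('top');s=grab('scene')
print(toolyaw(),status.observe()['width'],status.observe()['force'])
cv2.imwrite('pics/c5.png',np.hstack([cv2.resize(d['pixels'][180:270,245:345],(400,360),interpolation=0),cv2.resize(s['pixels'][130:265,240:390],(400,360),interpolation=0)])[:,:,::-1])
P=cloud(d)
def reg(n,u0,u1,v0,v1,zlo,zhi):
    q=P[v0:v1,u0:u1].reshape(-1,3);q=q[(q[:,2]>zlo)&(q[:,2]<zhi)];print(n,len(q),np.round(np.median(q,0),4),np.round(np.percentile(q,98,0),4))
reg('roll',308,342,200,240,.024,.1);reg('salt',380,405,190,220,.01,.2); reg('jar',438,470,180,215,.01,.2)
hsv=cv2.cvtColor(s['pixels'],cv2.COLOR_RGB2HSV);Q=cloud(s)
m=(hsv[...,0]>5)&(hsv[...,0]<20)&(hsv[...,1]>130)&(Q[...,2]>.1)&(abs(Q[...,0]-.605)<.05)&(abs(Q[...,1]-.26)<.05)
q=Q[m];print('bun',len(q),np.percentile(q,2,0),np.median(q,0),np.percentile(q,98,0))
```

```text
(array([0.51097087, 0.28654103, 0.14603214]), np.float64(75.66375733802302), array([ 1.11306530e-05,  1.27820465e-05, -1.00000000e+00])) 0.5047744035034191 [ 0.03072665  0.3325394  -2.14163685]
roll 399 [0.6173 0.1312 0.0493] [0.6583 0.1568 0.0574]
salt 223 [ 0.6613 -0.0565  0.0765] [ 0.6816 -0.0412  0.0921]
jar 580 [ 0.6772 -0.2275  0.0819] [ 0.7289 -0.2015  0.0885]
bun 143 [0.58345302 0.23715897 0.15616722] [0.59734799 0.25005129 0.16966821] [0.62288533 0.26848559 0.17768553]
```

View pics/c5.png

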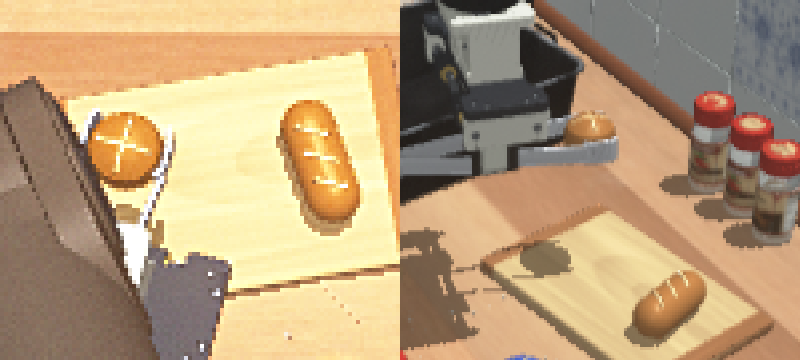

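The bun is held between both jaws at crop (127,148), with its top at z = 0.178, so its underside is about 123 mm above the board. The roll, salt shaker and jar have not moved. Handing in.

```bash
python3 -c "
from h import *
arm.sign_off();print(status.observe()['clock'])"
```

```text
the job is handed in; nothing more can be done
the job is handed in; nothing more can be done
```

I picked up the tongs, closed them on the round bun and lifted it, and handed the job in at about 14 s with the bun held still in the jaws.

- **Grip:** I carried the tongs at 58 mm over the sleeves and closed on the bun with a 20 N grip. By the given formula that is about 5 N at each jaw, calculated rather than measured. The fingers stopped at 46.4 mm, which matches the 46 mm expected for the bun.
- **Height:** the last pictures put the bun's top at z ≈ 0.178 m. Its underside is therefore about 12 cm above the board, and the arm was at rest.
- **Bystanders:** the finger roll, salt shaker and jam jar are within 1 mm of where they started.

No check failed. The only disagreement was a few millimetres between measurements of the jaw and bun positions, which I corrected before going down over the bun.

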